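# Plug the pressure gauge into the one-touch air coupler

## Robot

A 6-joint arm with a two-finger parallel gripper is mounted at the origin on the work surface. World frame = base frame: x ahead of the robot, y to its left, z up, the work surface at z = 0. Lengths are in m, angles in degrees, forces in N, time in s.
With the tool pointing down it reaches from about 0.4 to 0.825 m from the base axis. Payload 7 kg.
Tool frame: the origin (TCP) lies midway between the tips of the shut fingers; the grasp point (between the pads) lies 19 mm behind it (ctrl.grip_point_offset is the distance from the TCP to the grasp point, in m); x points along the fingers, y is the direction in which the jaws open and shut, and the axes are right-handed (so a half turn about x gives the same grasp; the last joint's range is limited). The gripper opens to 88 mm and grips with 3 to 60 N. Pads are 19 mm wide; open, the fingers measure 130 mm over their backs; the gripper's body (78 mm by 193 mm) begins 47 mm behind the grasp point.
Start: joints at [84.918, 20.546, 0.682, 0, -70.136, -16.507], TCP at [0.248, 0.628, 0.227] pointing down, gripper open.
Joint ranges: [-176.03, 176.03], [-82.01, 121.73], [-58.28, 71.71], [-173.87, 95.51], [-174.79, -0.11], [-173.66, 173.66]. Speed limits (degrees/s): [136.94, 136.94, 172.46, 180, 180, 180].

## Interface

Orientations are given as [roll, pitch, yaw] about the fixed x, y, z axes, in that order (R = Rz(yaw) Ry(pitch) Rx(roll)).
In Python, from plant import ctrl gives the robot as it stands.
- The arm moves only by the tool drive_tool, never from a script. Its argument "plan" is a list of rows, each a list of 3 entries, a list of its own where there are three numbers: the shift along the tool's x, y, z in m, then the turn, a rotation vector about the tool's x, y, z in degrees, then the opening, from 0 (shut) to 1 (fully open). In form: [[[dx, dy, dz], [wx, wy, wz], grip], ...]. A call has 1 to 20 rows; each row is the pose to reach, as a shift and turn from the pose measured when the call began, along the tool's axes at that moment; what a row does not reach only later rows make up. A row lasts 1/12 s, in which the tool goes at most 41.7 mm and 7.16 degrees, less where a joint would pass 70% of its speed; a pose out of reach is approached as far as the arm can. A call with a gripper value outside its range is refused whole. The fingers move at their own pace and stop on an object; the grip force is fixed at half the most. Time passes only in rows, so rows that repeat a pose let the fingers close. It gives the time, the measured TCP pose, the force and the opening at its end, in the units of the state.
- ctrl.get_obs(): the state, without advancing time (a new reading comes with each control period).
- ctrl.snapshot(name): name is "side" or "top"; returns the picture (400x640x3 uint8, blue, green, red); there is no depth.
- ctrl.get_calibration(name): a dict with "fx", "fy", "cx", "cy" (pixels), "R" (3x3) and "t" (3): a world point X has camera coordinates R X + t. Camera axes: x right, y down, z forward; pixel columns grow to the right and rows downward; lengths in m; the calibration is good to about 2 mm. A picture is of the moment at which its call begins. get_calibration takes no time and is no camera call.
- ctrl.close_job(): hands the job in, once; it reports no verdict.
Trained networks look in the newest picture that a camera, given by its name, has taken for a name from the list of things; names that differ only in an ending like _2 or _b are one class to them, and where a whole thing is asked for, a point or a joint stands for the part that bears it (a point fixed in the world has none). Each returns a list of dicts, best first, with "confidence" (0 to 1); they miss things now and then, are a little off and sometimes report something else, mostly with a low value. They report only what shows in the picture. A call takes as long as a camera call.
- ctrl.cut_out(camera, name): "pixels" (400x640 bool, what is visible of it) and "pixel" ([column, row] in pixels, amid what is visible of it).
- ctrl.landmark_of(camera, name): "pixel" ([column, row] in pixels: a listed point, or the origin of a listed thing).
The state is a dict: "clock": time; "joint_pos": joint angles; "qvel": joint speeds; "tau": joint torques, N m; "tool_pos": TCP position; "orientation": TCP orientation; "force": force on the tool from outside, world axes, zero at the start; "moment": the same for the moment, N m; "opening": finger opening in m.
Only numpy, scipy, OpenCV 4.12 (cv2) and the standard library are available. Lean on these libraries where they do the work, as an engineer would, in place of code of your own. Each camera call takes 0.05 s, during which the arm holds its last target. There are 200 camera calls.

## Task

The one-touch air coupler on the bench outlet has been tripped shut with nothing in it. Pull its knurled sleeve back (down) until it stays back by itself, then take the pressure gauge from the wooden rack and plug it straight into the coupler, pressing gently, no harder than it needs, until the plug is home and the sleeve springs forward and locks it. Leave the gauge standing upright in the coupler, and do not disturb the blow nozzle, the ring lug, the post protector or the brush.

Things in the scene. Friction and masses are not known exactly. Their poses are not given: they have to be found in the camera images.
- coupler: Aluminium air outlet block bolted to the bench (56 x 50 mm, 35 mm high, feet 96 mm long in y with wing nuts), origin under its centre. On it stands the steel one-touch coupler, mouth up, 91 mm above the bench. The coupler's slotted foot is clamped up to 5 mm off the block's centre along x and along y; that offset is not measured: find it by feel or by eye. Feed pipe at +x, lower than 45 mm.
- outlet_top (a point): Centre of the outlet block's top, 35 mm above the bench, z up. Above it: foot 44 x 24 mm, 26 mm hexagon up to 46 mm above the bench, 22 mm barrel with a 16.4 mm bore and a mouth rim without lead-in at 91 mm. Round the barrel the knurled steel sleeve, 36 mm across, flange 41 mm across and 4 mm thick at its lower end; forward it spans 58 to 90 mm above the bench. Grip it across any diameter.
- sleeve (a joint): Travel of the sleeve (m): 0 = forward (up), as at the start and when a plug is locked; grows as it is pulled back (down); hard stop at 0.010. Its spring pushes it forward, 4.5 N at 0, 7 N at 0.010, plus a little friction. Pulled past about 0.0075 it latches and, let go, stays at about 0.0063. While it is forward, lock balls block the bore: a plug stops with its shoulder 17 mm above the mouth.
- gauge_center (a point): Centre of the pressure gauge's round case (half-way up): case 42 mm across and 26 mm high, white dial on top, axis along z (up). Below the case: brass neck 14 mm across and 6 mm long, brass hexagon 22 mm across and 10 mm high, steel plug pointing down. It stands in one of the rack's holes, case centre 29 mm above the rack's top. About 0.2 kg. Grip it round the case, from any side.
- gauge_shoulder (a point): The gauge's shoulder: point on its axis at the underside of its brass hexagon, 29 mm below the case centre. The plug reaches 27.7 mm below it: 15 mm across, with a locking groove (10 mm across) 9 to 17 mm from the tip and a 0.9 mm chamfer at the tip. Sleeve latched: 20 mm above the mouth the nose meets a sprung collar; 5 to 12 N push it on past a small hump at 15 mm; at 4 mm the sleeve trips, hard stop at 2.5 mm; let go, it stays at 5 mm.
- rack: Wooden rack block fixed to the bench, 52 mm (x) by 150 mm (y) by 45 mm high, origin at the centre of its underside; two holes 19 mm across, 31 mm deep, at y = +45 mm and -45 mm. The gauge stands in one, the blow nozzle in the other.
- nozzle: Blow nozzle standing in the rack's other hole: the same plug below a 22 mm brass hexagon with a slim tapering brass tube 16 mm across, 48 mm long, on top. Origin at its plug's tip. Leave it alone.
- ring_lug: Copper ring lug lying on the bench, 57 mm long, 24 mm ring; origin at its middle on the bench. Leave it alone.
- post_protector: Squat black rubber battery post protector, flange 42 mm across, 24 mm high; origin at the centre of its underside. Leave it alone.
- terminal_brush: Terminal brush lying on its side, black handle, blue nylon bristles, 150 mm long along its x axis, 16 mm high; origin on the bench. Leave it alone.
- gauge: The pressure gauge as a whole; origin at the tip of its plug, z up along its axis.

How it is judged (in metres and radians):
On the way, in this order (a step that is already met when the one before it is completed fails the run):
1. the sleeve has been pulled back and stays back by itself, the gripper off it (value of joint sleeve above 0.005 m and contact force between the fingers and coupler below 0.1 N), for 0.2 s.
2. the gauge's plug is home in the coupler and the sleeve has sprung forward over it (value of joint sleeve below 0.0015 m and height (world z) of gauge_shoulder below 0.1 m and horizontal distance between gauge_shoulder and coupler below 0.01 m), for 0.2 s.
At the end, for the whole second after the job is handed in: The gauge's plug is locked home: its hexagon's underside 91.5 to 100 mm above the bench (0.5 to 9 mm above the coupler's mouth) and within 10 mm of the outlet block's centre, the sleeve forward (within 1.5 mm of its stop), the gauge upright within 0.12 rad, at rest and let go (all of step 2 and height (world z) of gauge_shoulder above 0.0915 m and angle between gauge_center's own z axis and vertical below 0.12 rad and linear speed of gauge below 0.02 m/s); the robot touches nothing.
It fails at once if the gauge is pressed against the coupler with more than 40 N (contact force between gauge and coupler above 40 N).
It fails at once if the gauge is tipped over or dropped (angle between gauge_center's own z axis and vertical above 0.6 rad).
It fails at once if the blow nozzle, ring lug, post protector or brush is moved by more than 15 mm (distance of any of nozzle, ring_lug, post_protector, terminal_brush from where it was at the start of the episode above 0.015 m).
It also fails if it takes over 67 s, if anything falls off the work surface, if the arm or the gripper's body presses on something with over 40 N, if the wrist force passes 120 N, or if a joint passes its speed limit or range.

## Working session

There is one attempt and no reset: what is moved stays moved. The work goes in short steps, Python scripts to look and compute and a tool call to move; the robot and the scene stay as the last step left them, time stands still between calls to the robot, and variables do not carry over. Pictures are saved under pics/ and viewed, about 8 in all and at most 12, crops included, and the job is handed in when it is done.

Besides the shell and the picture viewer there is one more tool, called after "Request:" by a JSON object that holds its "api" and its "payload", one argument or row to a line. drive_tool: Moves the arm, as the interface text tells. Its arguments: {"type":"object","properties":{"plan":{"type":"array","items":{"type":"array"}}},"required":["plan"]}

```bash
mkdir -p pics
cat > h.py <<'E'
import numpy as np, cv2
from plant import ctrl
from scipy.spatial.transform import Rotation as Ro
def cal(c):
    k=ctrl.get_calibration(c); return k,np.array(k["R"]),np.array(k["t"])
def ray(c,p):
    k,R,t=cal(c); d=R.T@np.array([(p[0]-k["cx"])/k["fx"],(p[1]-k["cy"])/k["fy"],1]); return -R.T@t,d
def atz(c,p,z):
    o,d=ray(c,p); return o+d*(z-o[2])/d[2]
def tri(ps):
    A=np.zeros((3,3));b=np.zeros(3)
    for c,p in ps:
        o,d=ray(c,p); d=d/np.linalg.norm(d); M=np.eye(3)-np.outer(d,d); A+=M;b+=M@o
    return np.linalg.solve(A,b)
def proj(c,X):
    k,R,t=cal(c); x=R@np.array(X)+t; return np.array([k["fx"]*x[0]/x[2]+k["cx"],k["fy"]*x[1]/x[2]+k["cy"]])
def totool(dw):
    o=ctrl.get_obs(); return Ro.from_euler('xyz',o["orientation"],degrees=True).as_matrix().T@np.array(dw)
E
python3 - <<'E'
from h import *
np.set_printoptions(precision=4,suppress=True)
print(ctrl.get_obs(), ctrl.grip_point_offset)
for c in("side","top"):
    cv2.imwrite(f"pics/{c}0.png",ctrl.snapshot(c))
    k,R,t=cal(c); print(c,-R.T@t,R[2],k["fx"])
L={}
for n in("coupler","outlet_top","sleeve","gauge_center","gauge_shoulder","rack","nozzle"):
    for c in("side","top"):
        if n!="sleeve":
            r=ctrl.landmark_of(c,n)
            if r: L[n,c]=r[0]["pixel"]
            print(n,c,[(np.round(q["pixel"],1),round(q["confidence"],2)) for q in r[:2]])
    if (n,"side") in L and (n,"top") in L: print("  tri",tri([(c,L[n,c]) for c in("side","top")]))
E
```

```text
{'clock': 0.0, 'joint_pos': array([ 84.9194,  20.5907,   0.6339,  -0.0188, -70.1363, -16.5074]), 'qvel': array([-0.0023,  0.0739,  0.0618,  0.0305,  0.0118, -0.0177]), 'tau': array([ -0.0024, -58.2714,  29.306 ,   6.9976,   0.007 ,  -0.0002]), 'tool_pos': array([0.2482, 0.6272, 0.2256]), 'orientation': array([  95.7473,   89.9052, -105.8471]), 'force': array([ 0.6717,  0.7365, -0.008 ]), 'moment': array([-0.0498,  0.0344, -0.0046]), 'opening': 0.08739127170246225} 0.0188
side [ 0.1049 -0.808   0.6106] [ 0.4419  0.725  -0.5284] 481.0299085174784
top [ 0.3768 -0.09    1.1062] [ 0.1503  0.0276 -0.9883] 407.54328757402425
coupler side [(array([273.9, 187.1]), 0.63)]
coupler top [(array([241.3, 214. ]), 0.88)]
  tri [0.5294 0.1362 0.0165]
outlet_top side [(array([275.3, 182.4]), 0.78)]
outlet_top top [(array([241.4, 212.2]), 0.78), (array([241.2, 213.7]), 0.67)]
  tri [0.5325 0.133  0.0303]
gauge_center side [(array([297.6, 216.1]), 0.55)]
gauge_center top [(array([328.2, 230.2]), 0.5)]
  tri [ 0.4713 -0.097   0.0815]
gauge_shoulder side [(array([298.7, 226.4]), 0.81)]
gauge_shoulder top [(array([323.6, 226.4]), 0.78), (array([293.9, 252.4]), 0.15)]
  tri [ 0.4821 -0.0844  0.0457]
rack side [(array([313.4, 255.6]), 0.86)]
rack top [(array([338.5, 229.9]), 0.89)]
  tri [ 0.4824 -0.1272 -0.0039]
nozzle side [(array([327.8, 259.6]), 0.73)]
nozzle top [(array([357.9, 225.8]), 0.63)]
  tri [ 0.4881 -0.1779  0.0175]
```

Run:
```python
from h import *
a=cv2.imread("pics/side0.png"); b=cv2.imread("pics/top0.png")
A=cv2.resize(a[120:290,200:400],None,fx=4,fy=4,interpolation=2)[:, :800]
B=cv2.resize(b[170:300,200:400],None,fx=4,fy=4,interpolation=2)
cv2.imwrite("pics/c0.png",np.vstack([A[:300+80],B[:220]]) if 0 else A[:600])
cv2.imwrite("pics/c1.png",B)
```

```text
(no output)
```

View pics/top0.png

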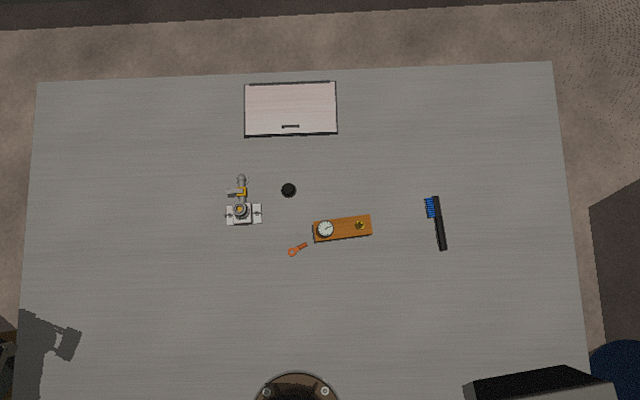

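View pics/c0.png

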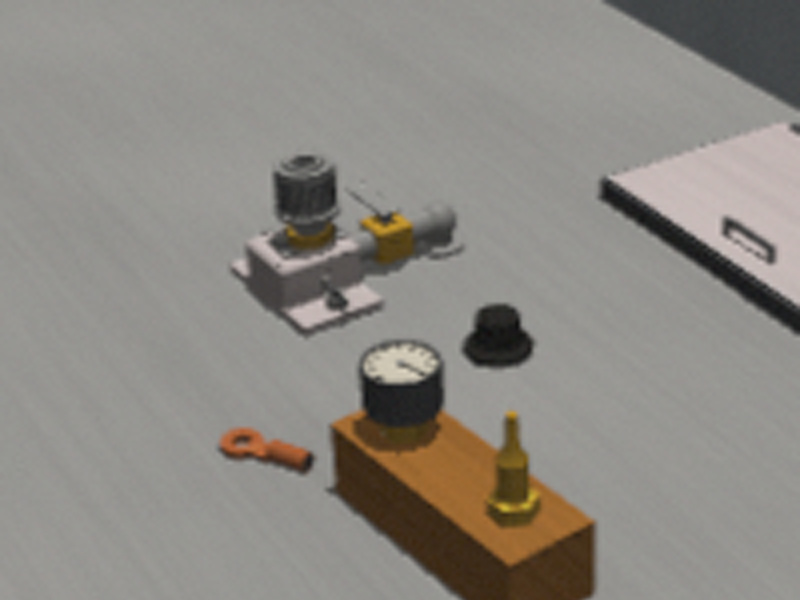

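View pics/c1.png

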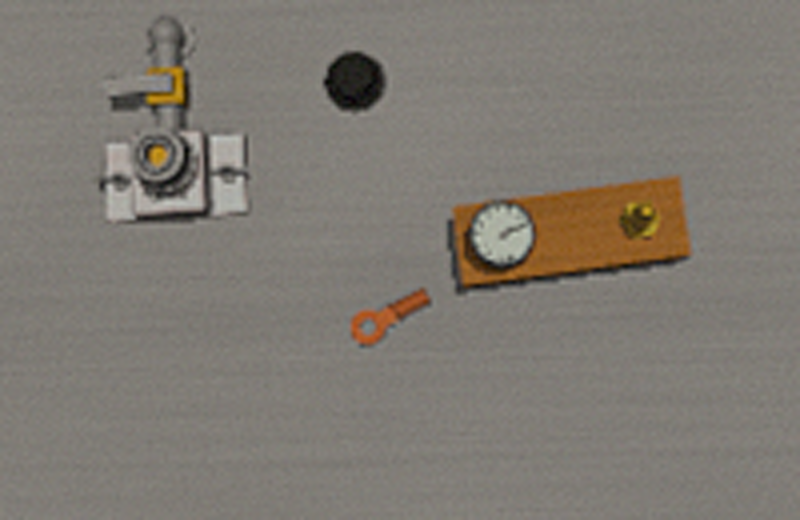

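The top view shows the coupler bore at about (239.5, 208.8) and the gauge dial at about (325.5, 228.5). In the side view the mouth is at about (276.2, 160.5) and the dial at about (300.5, 211.3). The ring lug, post protector, nozzle and brush are all clear of the coupler.

Run:
```python
from h import *
np.set_printoptions(precision=4,suppress=True)
for n,T,S,z in(("mouth",(239.5,208.75),(276.2,160.5),.091),("dial",(325.5,228.5),(300.5,211.25),.087),("nozzle",(200+642/4,170+216/4),(200+512/4,120+505/4),.055)):
    print(n,tri([("top",T),("side",S)]),atz("top",T,z),atz("side",S,z))
# refine dial by white blob centroid
for c,box in(("top",(215,242,312,340)),("side",(200,222,285,316))):
    im=cv2.imread(f"pics/{c}0.png"); r0,r1,c0,c1=box
    h=cv2.cvtColor(im,cv2.COLOR_BGR2HSV)[r0:r1,c0:c1]; m=(h[...,2]>165).astype(np.uint8)
    n,l,s,ce=cv2.connectedComponentsWithStats(m); i=1+s[1:,4].argmax(); p=ce[i]+(c0,r0); print(c,s[i],p,atz(c,p,.087))
p=[(200+x/4,170+y/4) for x,y in((455,207),(682,177),(690,255),(460,288))]
P=[atz("top",q,.045)[:2] for q in p]; print(P,np.mean(P,0))
o=ctrl.get_obs(); R=Ro.from_euler('xyz',o["orientation"],degrees=True).as_matrix(); print(R)
```

```text
mouth [0.5339 0.1241 0.0934] [0.533  0.1251 0.091 ] [0.5373 0.1279 0.091 ]
dial [ 0.4779 -0.0916  0.087 ] [ 0.4767 -0.091   0.087 ] [ 0.4792 -0.092   0.087 ]
nozzle [ 0.4881 -0.1815  0.0527] [ 0.4889 -0.1818  0.055 ] [ 0.4855 -0.1838  0.055 ]
top [  7   7  13  13 102] [324.9608 228.1863] [ 0.4776 -0.0897  0.087 ]
side [ 6  6 18  9 97] [299.4433 210.4227] [ 0.4789 -0.0881  0.087 ]
[array([ 0.4995, -0.0609]), array([ 0.5148, -0.2099]), array([ 0.4636, -0.2126]), array([ 0.4465, -0.0627])] [ 0.4811 -0.1365]
[[-0.     -0.368  -0.9298]
 [ 0.0001 -0.9298  0.368 ]
 [-1.     -0.      0.0001]]
```

Request:
{"api": "drive_tool", "payload": {
  "plan": [
    [[0.065, 0.3615, -0.4507], [-21.6, 0, 0], 1],
    [[0.065, 0.3615, -0.4507], [-21.6, 0, 0], 1],
    [[0.065, 0.3615, -0.4507], [-21.6, 0, 0], 1],
    [[0.065, 0.3615, -0.4507], [-21.6, 0, 0], 1],
    [[0.065, 0.3615, -0.4507], [-21.6, 0, 0], 1],
    [[0.065, 0.3615, -0.4507], [-21.6, 0, 0], 1],
    [[0.065, 0.3615, -0.4507], [-21.6, 0, 0], 1],
    [[0.065, 0.3615, -0.4507], [-21.6, 0, 0], 1],
    [[0.065, 0.3615, -0.4507], [-21.6, 0, 0], 1],
    [[0.065, 0.3615, -0.4507], [-21.6, 0, 0], 1],
    [[0.065, 0.3615, -0.4507], [-21.6, 0, 0], 1],
    [[0.065, 0.3615, -0.4507], [-21.6, 0, 0], 1],
    [[0.065, 0.3615, -0.4507], [-21.6, 0, 0], 1],
    [[0.065, 0.3615, -0.4507], [-21.6, 0, 0], 1],
    [[0.065, 0.3615, -0.4507], [-21.6, 0, 0], 1],
    [[0.065, 0.3615, -0.4507], [-21.6, 0, 0], 1],
    [[0.065, 0.3615, -0.4507], [-21.6, 0, 0], 1],
    [[0.065, 0.3615, -0.4507], [-21.6, 0, 0], 1]
  ]
}}

```text
clock: 2.2
tool_pos: [0.5343, 0.1264, 0.1618]
orientation: [-140.0, 90.0, 40.1]
force: [-0.2, 0.6, 0.9]
opening: 0.0875
```

Request:
{"api": "drive_tool", "payload": {
  "plan": [
    [[0.04, 0.0014, 0.0], [0, 0, 0], 1],
    [[0.08, 0.0014, 0.0], [0, 0, 0], 1],
    [[0.097, 0.0014, 0.0], [0, 0, 0], 1],
    [[0.097, 0.0014, 0.0], [0, 0, 0], 1],
    [[0.097, 0.0014, 0.0], [0, 0, 0], 0.55],
    [[0.097, 0.0014, 0.0], [0, 0, 0], 0.3],
    [[0.097, 0.0014, 0.0], [0, 0, 0], 0.3],
    [[0.097, 0.0014, 0.0], [0, 0, 0], 0.3],
    [[0.097, 0.0014, 0.0], [0, 0, 0], 0.3],
    [[0.097, 0.0014, 0.0], [0, 0, 0], 0.3],
    [[0.097, 0.0014, 0.0], [0, 0, 0], 0.3]
  ]
}}

```text
clock: 3.12
tool_pos: [0.5345, 0.1251, 0.0653]
orientation: [-143.6, 89.9, 36.4]
force: [0.4, -0.2, -0.6]
opening: 0.047
```

Request:
{"api": "drive_tool", "payload": {
  "plan": [
    [[0, 0, 0], [0, 0, 0], 0.3],
    [[0, 0, 0], [0, 0, 0], 0.3],
    [[0, 0, 0], [0, 0, 0], 0.3],
    [[0, 0, 0], [0, 0, 0], 0.3],
    [[0, 0, 0], [0, 0, 0], 0.3],
    [[0, 0, 0], [0, 0, 0], 0.3]
  ]
}}

```text
clock: 3.62
tool_pos: [0.535, 0.1283, 0.0656]
orientation: [-121.1, 89.7, 59.0]
force: [-5.2, 14.9, 0.7]
opening: 0.0346
```

Request:
{"api": "drive_tool", "payload": {
  "plan": [
    [[0, 0, 0], [0, 0, 0], 0.3],
    [[0, 0, 0], [0, 0, 0], 0.3],
    [[0, 0, 0], [0, 0, 0], 0.3],
    [[0, 0, 0], [0, 0, 0], 0.3]
  ]
}}

```text
clock: 3.95
tool_pos: [0.5348, 0.1288, 0.0655]
orientation: [-117.2, 89.6, 62.8]
force: [-2.3, 6.2, 0.7]
opening: 0.0346
```

Run:
```python
from h import *
o=ctrl.get_obs(); print(o["tool_pos"],o["force"],o["moment"],o["opening"])
print(Ro.from_euler('xyz',o["orientation"],degrees=True).as_matrix().round(4))
```

```text
[0.53481943 0.12879899 0.06553079] [-2.33230553  6.23799096  0.65610295] [1.94496516 1.28410953 0.24116826] 0.03457713503949122
[[ 0.0029  0.0017 -1.    ]
 [ 0.0057 -1.     -0.0017]
 [-1.     -0.0057 -0.003 ]]
```

Request:
{"api": "drive_tool", "payload": {
  "plan": [
    [[0.002, -0.0004, 0], [0, -0.17, 0.33], 0.3],
    [[0.004, -0.0004, 0], [0, -0.17, 0.33], 0.3],
    [[0.006, -0.0004, 0], [0, -0.17, 0.33], 0.3],
    [[0.008, -0.0004, 0], [0, -0.17, 0.33], 0.3],
    [[0.01, -0.0004, 0], [0, -0.17, 0.33], 0.3],
    [[0.011, -0.0004, 0], [0, -0.17, 0.33], 0.3],
    [[0.011, -0.0004, 0], [0, -0.17, 0.33], 0.3]
  ]
}}

```text
clock: 4.53
tool_pos: [0.535, 0.1292, 0.0553]
orientation: [147.9, 90.0, -32.0]
force: [-5.9, 3.1, 12.8]
opening: 0.0348
```

Request:
{"api": "drive_tool", "payload": {
  "plan": [
    [[0, 0, 0], [0, 0, 0], 1],
    [[0, 0, 0], [0, 0, 0], 1],
    [[0, 0, 0], [0, 0, 0], 1],
    [[0, 0, 0], [0, 0, 0], 1],
    [[0, 0, 0], [0, 0, 0], 1],
    [[-0.006, 0, 0], [0, 0, 0], 1],
    [[-0.006, 0, 0], [0, 0, 0], 1],
    [[-0.006, 0, 0], [0, 0, 0], 1]
  ]
}}

```text
clock: 5.2
tool_pos: [0.5353, 0.1293, 0.0617]
orientation: [-166.0, 89.9, 14.1]
force: [0.8, 0.1, 0.6]
opening: 0.0821
```

Run:
```python
from h import *
o=ctrl.get_obs(); print(o["joint_pos"],o["tool_pos"],o["force"],o["opening"])
cv2.imwrite("pics/s1.png",cv2.resize(ctrl.snapshot("side")[110:230,220:350],None,fx=5,fy=5,interpolation=2))
```

```text
[ 3.39808253e+01  1.84093980e+01 -2.69581939e+01  2.95629744e-02
 -4.45750180e+01  5.61187133e+01] [0.53527417 0.12932095 0.06173029] [0.77189528 0.13418193 0.63816133] 0.08212519175556952
```

View pics/s1.png

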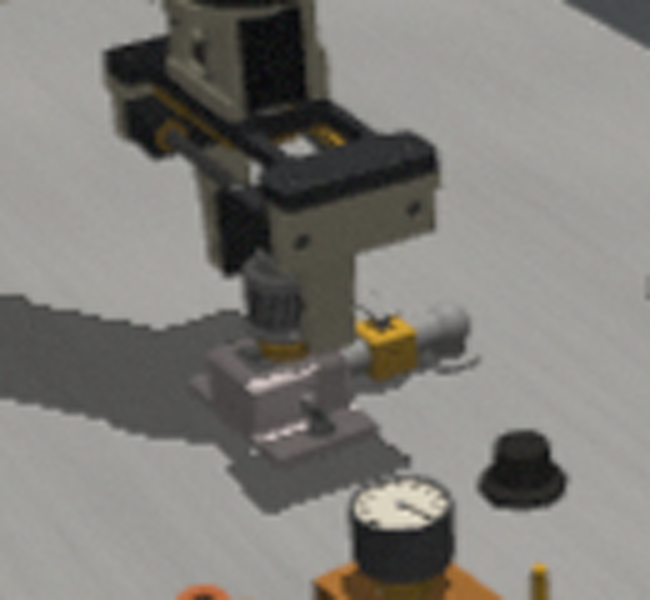

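The sleeve now sits lower, close to the hexagon, which fits it being latched. Next I'll feel the coupler's x position by gripping across the other diameter.

Request:
{"api": "drive_tool", "payload": {
  "plan": [
    [[0, 0, 0], [90, 0, 0], 1],
    [[0, 0, 0], [90, 0, 0], 1],
    [[0, 0, 0], [90, 0, 0], 1],
    [[0, 0, 0], [90, 0, 0], 1],
    [[0, 0, 0], [90, 0, 0], 1],
    [[0, 0, 0], [90, 0, 0], 1],
    [[0, 0, 0], [90, 0, 0], 1],
    [[0, 0, 0], [90, 0, 0], 1],
    [[0, 0, 0], [90, 0, 0], 1],
    [[0, 0, 0], [90, 0, 0], 1],
    [[0, 0, 0], [90, 0, 0], 0.6],
    [[0, 0, 0], [90, 0, 0], 0.5],
    [[0, 0, 0], [90, 0, 0], 0.5],
    [[0, 0, 0], [90, 0, 0], 0.5],
    [[0, 0, 0], [90, 0, 0], 0.45],
    [[0, 0, 0], [90, 0, 0], 0.3],
    [[0, 0, 0], [90, 0, 0], 0.3],
    [[0, 0, 0], [90, 0, 0], 0.3]
  ]
}}

```text
clock: 6.75
tool_pos: [0.5351, 0.1293, 0.0615]
orientation: [-78.9, 90.0, 11.3]
force: [0.1, -0.4, 0.0]
opening: 0.0396
```

Request:
{"api": "drive_tool", "payload": {
  "plan": [
    [[0, 0, 0], [0, 0, 0], 0.3],
    [[0, 0, 0], [0, 0, 0], 0.3],
    [[0, 0, 0], [0, 0, 0], 0.3],
    [[0, 0, 0], [0, 0, 0], 0.3]
  ]
}}

```text
clock: 7.08
tool_pos: [0.5364, 0.1294, 0.0619]
orientation: [-79.1, 89.8, 11.2]
force: [5.0, -2.4, -1.8]
opening: 0.0343
```

Request:
{"api": "drive_tool", "payload": {
  "plan": [
    [[0, 0, 0], [0, 0, 0], 0.3],
    [[0, 0, 0], [0, 0, 0], 0.3],
    [[0, 0, 0], [0, 0, 0], 0.3],
    [[0, 0, 0], [0, 0, 0], 0.3]
  ]
}}

```text
clock: 7.42
tool_pos: [0.5366, 0.1294, 0.0619]
orientation: [-81.9, 89.8, 8.4]
force: [3.4, -0.2, -1.9]
opening: 0.0345
```

Run:
```python
from h import *
o=ctrl.get_obs(); print(o["joint_pos"],o["tool_pos"],o["force"],o["moment"],o["opening"])
print(Ro.from_euler('xyz',o["orientation"],degrees=True).as_matrix().round(4))
```

```text
[ 33.95016163  18.43645129 -26.91896463   0.11019744 -44.48308301
 -33.76144729] [0.53656229 0.12940639 0.06190107] [ 3.35732168 -0.18298428 -1.91200202] [-0.31482902 -0.85597357  0.01553248] 0.03454435029837241
[[ 3.1e-03 -1.0e+00 -4.7e-03]
 [ 5.0e-04 -4.7e-03  1.0e+00]
 [-1.0e+00 -3.1e-03  4.0e-04]]
```

Request:
{"api": "drive_tool", "payload": {
  "plan": [
    [[0, 0, 0], [0, 0, 0], 1],
    [[0, 0, 0], [0, 0, 0], 1],
    [[0, 0, 0], [0, 0, 0], 1],
    [[0, 0, 0], [0, 0, 0], 1],
    [[0, 0, 0], [0, 0, 0], 1],
    [[-0.04, 0, 0], [0, 0, 0], 1],
    [[-0.08, 0, 0], [0, 0, 0], 1],
    [[-0.11, 0, 0], [0, 0, 0], 1],
    [[-0.11, 0.0586, -0.2195], [0, 0, 0.2], 1],
    [[-0.11, 0.0586, -0.2195], [0, 0, 0.2], 1],
    [[-0.11, 0.0586, -0.2195], [0, 0, 0.2], 1],
    [[-0.11, 0.0586, -0.2195], [0, 0, 0.2], 1],
    [[-0.11, 0.0586, -0.2195], [0, 0, 0.2], 1],
    [[-0.11, 0.0586, -0.2195], [0, 0, 0.2], 1],
    [[-0.11, 0.0586, -0.2195], [0, 0, 0.2], 1],
    [[-0.11, 0.0586, -0.2195], [0, 0, 0.2], 1],
    [[-0.11, 0.0586, -0.2195], [0, 0, 0.2], 1],
    [[-0.11, 0.0586, -0.2195], [0, 0, 0.2], 1]
  ]
}}

```text
clock: 8.92
tool_pos: [0.479, -0.0897, 0.1716]
orientation: [22.6, 90.0, 112.9]
force: [-0.4, -0.5, -0.6]
opening: 0.0871
```

Run:
```python
from h import *
np.set_printoptions(precision=4,suppress=True)
o=ctrl.get_obs(); print(o["joint_pos"],o["tool_pos"],o["force"],o["opening"])
print(Ro.from_euler('xyz',o["orientation"],degrees=True).as_matrix().round(4))
a=ctrl.snapshot("side");b=ctrl.snapshot("top")
cv2.imwrite("pics/s2.png",np.vstack([cv2.resize(a[120:180,240:320],None,fx=6,fy=6,interpolation=2),cv2.resize(b[190:230,210:290],None,fx=6,fy=6,interpolation=2)]))
```

```text
[ 12.54     5.3868 -26.9459  -0.0397 -57.6735 -12.2071] [ 0.479  -0.0897  0.1716] [-0.3875 -0.5283 -0.5716] 0.08708084186134134
[[-0.0002 -1.     -0.0054]
 [ 0.0005 -0.0054  1.    ]
 [-1.      0.0002  0.0005]]
```

View pics/s2.png

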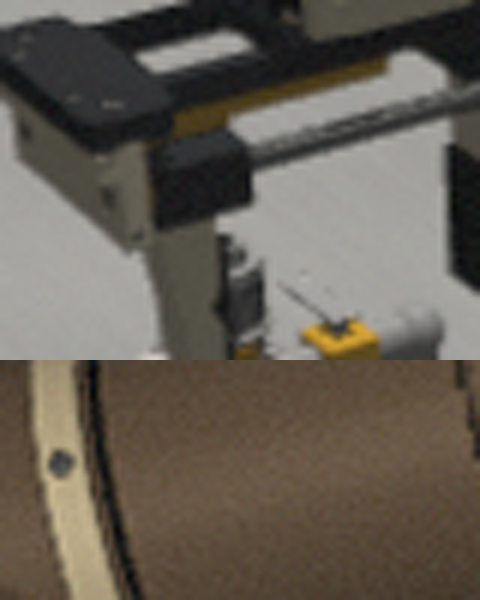

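The barrel now shows above the sleeve, around (237, 245) in the crop, so the sleeve is latched back. The top view is blocked by the arm. Next is the gauge.

Request:
{"api": "drive_tool", "payload": {
  "plan": [
    [[0.04, -0.001, 0.001], [0, 0, 0], 1],
    [[0.08, -0.001, 0.001], [0, 0, 0], 1],
    [[0.1, -0.001, 0.001], [0, 0, 0], 1],
    [[0.1165, -0.001, 0.001], [0, 0, 0], 1],
    [[0.1165, -0.001, 0.001], [0, 0, 0], 0.6],
    [[0.1165, -0.001, 0.001], [0, 0, 0], 0.55],
    [[0.1165, -0.001, 0.001], [0, 0, 0], 0.55],
    [[0.1165, -0.001, 0.001], [0, 0, 0], 0.55],
    [[0.1165, -0.001, 0.001], [0, 0, 0], 0.4],
    [[0.1165, -0.001, 0.001], [0, 0, 0], 0.4],
    [[0.1165, -0.001, 0.001], [0, 0, 0], 0.4],
    [[0.1165, -0.001, 0.001], [0, 0, 0], 0.4],
    [[0.1165, -0.001, 0.001], [0, 0, 0], 0.4],
    [[0.1165, -0.001, 0.001], [0, 0, 0], 0.4]
  ]
}}

```text
clock: 10.18
tool_pos: [0.4801, -0.0885, 0.0554]
orientation: [-13.5, 90.0, 76.9]
force: [-1.2, 0.6, 4.7]
opening: 0.0413
```

Request:
{"api": "drive_tool", "payload": {
  "plan": [
    [[0, 0, 0], [0, 0, 0], 0.4],
    [[0, 0, 0], [0, 0, 0], 0.4],
    [[0, 0, 0], [0, 0, 0], 0.4]
  ]
}}

```text
clock: 10.43
tool_pos: [0.4802, -0.0885, 0.0555]
orientation: [-14.1, 90.0, 76.3]
force: [-1.6, 0.6, 3.0]
opening: 0.0414
```

Request:
{"api": "drive_tool", "payload": {
  "plan": [
    [[0, 0, 0], [0, 0, 0], 1],
    [[0, 0, 0], [0, 0, 0], 1],
    [[0, 0, 0], [0, 0, 0], 1],
    [[0, 0, 0], [0, 0, 0], 1],
    [[0, 0, 0], [-90, 0, 0], 1],
    [[0, 0, 0], [-90, 0, 0], 1],
    [[0, 0, 0], [-90, 0, 0], 1],
    [[0, 0, 0], [-90, 0, 0], 1],
    [[0, 0, 0], [-90, 0, 0], 1],
    [[0, 0, 0], [-90, 0, 0], 1],
    [[0, 0, 0], [-90, 0, 0], 1],
    [[0, 0, 0], [-90, 0, 0], 1],
    [[0, 0, 0], [-90, 0, 0], 1],
    [[0, 0, 0], [-90, 0, 0], 1],
    [[0, 0, 0], [-90, 0, 0], 1],
    [[0, 0, 0], [-90, 0, 0], 1],
    [[0, 0, 0], [-90, 0, 0], 1],
    [[0, 0, 0], [-90, 0, 0], 1],
    [[0, 0, 0], [-90, 0, 0], 0.6],
    [[0, 0, 0], [-90, 0, 0], 0.55]
  ]
}}

```text
clock: 12.1
tool_pos: [0.4801, -0.0885, 0.0554]
orientation: [-81.2, 90.0, 99.0]
force: [0.1, -0.4, 0.2]
opening: 0.0787
```

Request:
{"api": "drive_tool", "payload": {
  "plan": [
    [[0, 0, 0], [0, 0, 0], 0.55],
    [[0, 0, 0], [0, 0, 0], 0.55],
    [[0, 0, 0], [0, 0, 0], 0.4],
    [[0, 0, 0], [0, 0, 0], 0.4],
    [[0, 0, 0], [0, 0, 0], 0.4],
    [[0, 0, 0], [0, 0, 0], 0.4],
    [[0, 0, 0], [0, 0, 0], 0.4],
    [[0, 0, 0], [0, 0, 0], 0.4],
    [[0, 0, 0], [0, 0, 0], 0.4]
  ]
}}

```text
clock: 12.85
tool_pos: [0.4801, -0.0885, 0.0554]
orientation: [-95.1, 90.0, 85.1]
force: [-0.2, 0.1, 0.8]
opening: 0.0413
```

Run:
```python
from h import *
np.set_printoptions(precision=4,suppress=True)
o=ctrl.get_obs(); print(o["joint_pos"],o["tool_pos"],o["force"],o["opening"])
print(Ro.from_euler('xyz',o["orientation"],degrees=True).as_matrix().round(4))
```

```text
[ 12.664   13.8746 -35.0147  -0.0384 -41.1027  77.561 ] [ 0.4801 -0.0885  0.0554] [-0.2175  0.1074  0.8435] 0.04130940308768211
[[ 0.      0.0034 -1.    ]
 [ 0.0005 -1.     -0.0034]
 [-1.     -0.0005 -0.    ]]
```

Request:
{"api": "drive_tool", "payload": {
  "plan": [
    [[-0.02, 0, 0], [0, 0, 0], 0.4],
    [[-0.05, 0, 0], [0, 0, 0], 0.4],
    [[-0.09, 0, 0], [0, 0, 0], 0.4],
    [[-0.1, 0, 0], [0, 0, 0], 0.4],
    [[-0.1, -0.03, -0.008], [0, 0, 0], 0.4],
    [[-0.1, -0.06, -0.016], [0, 0, 0], 0.4],
    [[-0.1, -0.09, -0.024], [0, 0, 0], 0.4],
    [[-0.1, -0.12, -0.032], [0, 0, 0], 0.4],
    [[-0.1, -0.15, -0.04], [0, 0, 0], 0.4],
    [[-0.1, -0.18, -0.048], [0, 0, 0], 0.4],
    [[-0.1, -0.21, -0.056], [0, 0, 0], 0.4],
    [[-0.1, -0.2177, -0.0576], [0, 0, 0], 0.4],
    [[-0.1, -0.2177, -0.0576], [0, 0, 0], 0.4],
    [[-0.1, -0.2177, -0.0576], [0, 0, 0], 0.4],
    [[-0.1, -0.2177, -0.0576], [0, 0, 0], 0.4]
  ]
}}

```text
clock: 14.1
tool_pos: [0.5364, 0.1286, 0.1552]
orientation: [-3.4, 90.0, 176.8]
force: [-1.1, -0.5, -1.8]
opening: 0.0417
```

Run:
```python
from h import *
np.set_printoptions(precision=4,suppress=True)
o=ctrl.get_obs(); print(o["joint_pos"],o["tool_pos"],o["force"],o["opening"])
print(Ro.from_euler('xyz',o["orientation"],degrees=True).as_matrix().round(4))
a=ctrl.snapshot("side")
cv2.imwrite("pics/s3.png",cv2.resize(a[80:200,220:340],None,fx=5,fy=5,interpolation=2))
```

```text
[ 33.8042  12.3927 -20.6899  -0.0341 -56.9554  56.3912] [0.5364 0.1286 0.1552] [-1.1193 -0.5231 -1.8451] 0.041676443393805294
[[-0.0008  0.0031 -1.    ]
 [ 0.     -1.     -0.0031]
 [-1.     -0.      0.0008]]
```

View pics/s3.png

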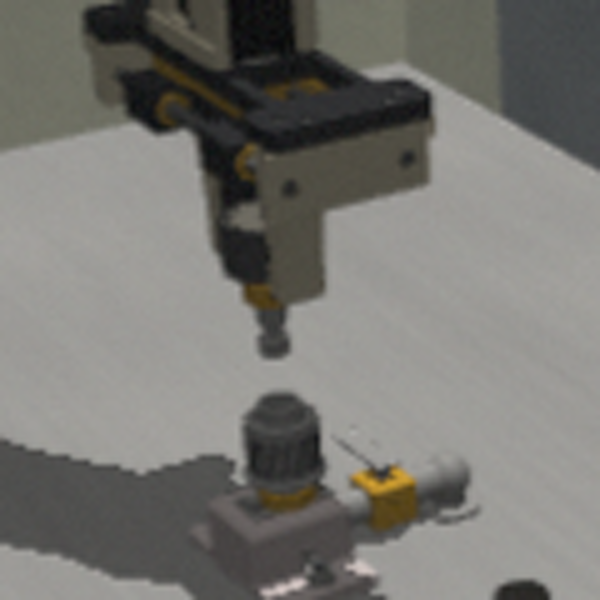

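```bash
python3 - <<'E'
from h import *
np.set_printoptions(precision=1,suppress=True)
f=lambda X:(proj("side",X)-(220,80))*5
for z in(.1171,.1301,.1448,.1548,.1738,.187): print(z,f((.5364,.1286,z)))
print("mouth",f((.537,.1294,.091)),"sleevebot",f((.537,.1294,.052)))
r=ctrl.landmark_of("side","gauge_shoulder"); print([((np.array(q["pixel"])-(220,80))*5,q["confidence"]) for q in r])
r=ctrl.landmark_of("side","gauge"); print([((np.array(q["pixel"])-(220,80))*5,q["confidence"]) for q in r])
E
python3 - <<'E'
import cv2
a=cv2.imread("pics/s3.png"); cv2.imwrite("pics/s3z.png",cv2.resize(a[200:430,180:360],None,fx=3.2,fy=2.6*1.0,interpolation=2))
E
```

```text
0.1171 [274.4 352.8]
0.1301 [272.2 327.7]
0.1448 [269.8 298.8]
0.1548 [268. 279.]
0.1738 [264.7 240.7]
0.187 [262.4 213.8]
mouth [279.1 401.5] sleevebot [285.3 473.4]
[(array([266. , 302.5]), 0.7), (array([209.5, 773.5]), 0.24)]
[(array([514., 620.]), 0.75), (array([274.5, 355. ]), 0.55)]
```

View pics/s3z.png

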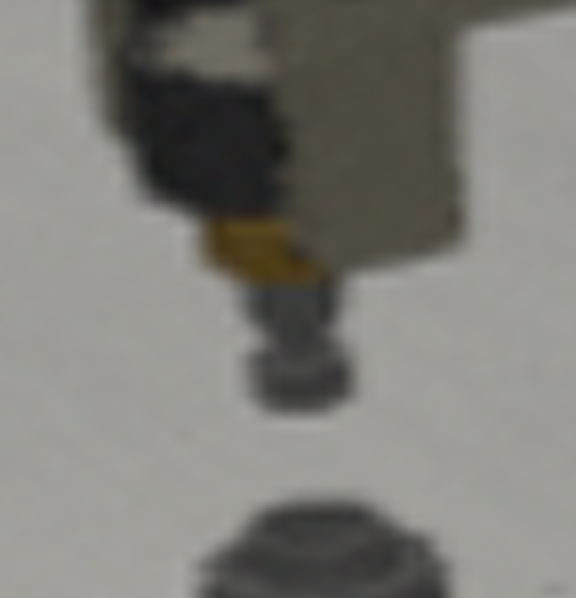

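The plug tip is at crop (274, 353), matching the projection of the assumed grip, and the gauge looks upright. I'm descending slowly to the mouth.

Request:
{"api": "drive_tool", "payload": {
  "plan": [
    [[0.01, -0.0008, -0.0006], [0, 0, 0], 0.4],
    [[0.02, -0.0008, -0.0006], [0, 0, 0], 0.4],
    [[0.023, -0.0008, -0.0006], [0, 0, 0], 0.4],
    [[0.025, -0.0008, -0.0006], [0, 0, 0], 0.4],
    [[0.026, -0.0008, -0.0006], [0, 0, 0], 0.4],
    [[0.027, -0.0008, -0.0006], [0, 0, 0], 0.4],
    [[0.028, -0.0008, -0.0006], [0, 0, 0], 0.4],
    [[0.028, -0.0008, -0.0006], [0, 0, 0], 0.4]
  ]
}}

```text
clock: 14.92
tool_pos: [0.5374, 0.1292, 0.1276]
orientation: [-102.7, 90.0, 77.4]
force: [0.2, 0.0, -2.1]
opening: 0.0412
```

Request:
{"api": "drive_tool", "payload": {
  "plan": [
    [[0.001, -0.0001, 0.0003], [0, 0, 0], 0.4],
    [[0.002, -0.0001, 0.0003], [0, 0, 0], 0.4],
    [[0.003, -0.0001, 0.0003], [0, 0, 0], 0.4],
    [[0.004, -0.0001, 0.0003], [0, 0, 0], 0.4],
    [[0.005, -0.0001, 0.0003], [0, 0, 0], 0.4],
    [[0.005, -0.0001, 0.0003], [0, 0, 0], 0.4]
  ]
}}

```text
clock: 15.42
tool_pos: [0.537, 0.1293, 0.1224]
orientation: [-75.1, 90.0, 105.0]
force: [-0.5, -0.7, -1.2]
opening: 0.0413
```

Request:
{"api": "drive_tool", "payload": {
  "plan": [
    [[0.001, 0, 0], [0, 0, 0], 0.4],
    [[0.002, 0, 0], [0, 0, 0], 0.4],
    [[0.003, 0, 0], [0, 0, 0], 0.4],
    [[0.004, 0, 0], [0, 0, 0], 0.4],
    [[0.005, 0, 0], [0, 0, 0], 0.4],
    [[0.005, 0, 0], [0, 0, 0], 0.4]
  ]
}}

```text
clock: 15.92
tool_pos: [0.537, 0.1293, 0.1172]
orientation: [-76.1, 90.0, 104.0]
force: [-0.3, -1.5, -0.5]
opening: 0.0414
```

Request:
{"api": "drive_tool", "payload": {
  "plan": [
    [[0.001, 0, 0], [0, 0, 0], 0.4],
    [[0.002, 0, 0], [0, 0, 0], 0.4],
    [[0.003, 0, 0], [0, 0, 0], 0.4],
    [[0.004, 0, 0], [0, 0, 0], 0.4],
    [[0.004, 0, 0], [0, 0, 0], 0.4]
  ]
}}

```text
clock: 16.33
tool_pos: [0.5371, 0.1293, 0.1131]
orientation: [-86.5, 90.0, 93.6]
force: [-0.3, 1.0, 0.5]
opening: 0.0413
```

Run:
```python
from h import *
np.set_printoptions(precision=1,suppress=True)
f=lambda X:(proj("side",X)-(240,120))*8
for z in(.1131-.0104,.1131-.0004,.1131+.0056,.091): print(z,f((.537,.1293,z)))
a=ctrl.snapshot("side")
cv2.imwrite("pics/s4.png",cv2.resize(a[120:190,240:320],None,fx=8,fy=8,interpolation=2))
```

```text
0.10270000000000001 [283.6 287.2]
0.11270000000000001 [281.  256.7]
0.1187 [279.4 238.2]
0.091 [286.7 322.5]
```

View pics/s4.png

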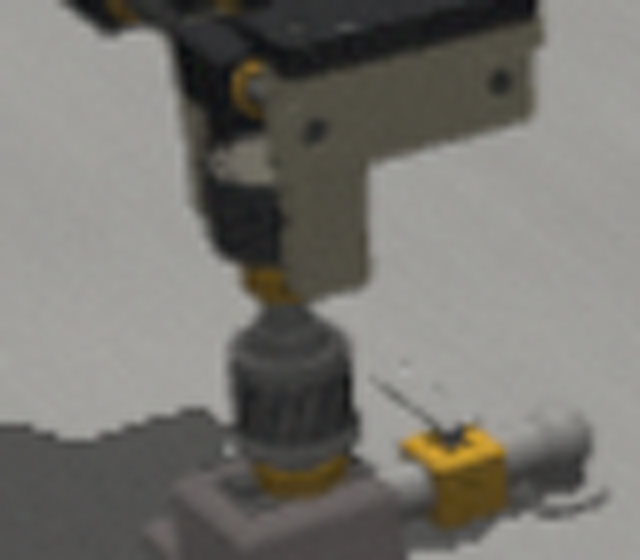

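The hexagon's underside is at about (275, 300), in line with the prediction, so there's no slip. The plug is well inside and the sleeve is still back, so I'll keep pressing.

Request:
{"api": "drive_tool", "payload": {
  "plan": [
    [[0.001, 0, 0], [0, 0, 0], 0.4],
    [[0.002, 0, 0], [0, 0, 0], 0.4],
    [[0.003, 0, 0], [0, 0, 0], 0.4],
    [[0.004, 0, 0], [0, 0, 0], 0.4],
    [[0.005, 0, 0], [0, 0, 0], 0.4],
    [[0.006, 0, 0], [0, 0, 0], 0.4],
    [[0.0065, 0, 0], [0, 0, 0], 0.4]
  ]
}}

```text
clock: 16.97
tool_pos: [0.537, 0.1294, 0.1064]
orientation: [-69.6, 90.0, 110.6]
force: [0.3, -1.0, 1.0]
opening: 0.041
```

Request:
{"api": "drive_tool", "payload": {
  "plan": [
    [[0.0007, 0, 0], [0, 0, 0], 0.4],
    [[0.0014, 0, 0], [0, 0, 0], 0.4],
    [[0.002, 0, 0], [0, 0, 0], 0.4],
    [[0.002, 0, 0], [0, 0, 0], 0.4]
  ]
}}

```text
clock: 17.3
tool_pos: [0.5371, 0.1294, 0.1044]
orientation: [-81.7, 90.0, 98.4]
force: [0.9, -0.7, 3.7]
opening: 0.0415
```

Request:
{"api": "drive_tool", "payload": {
  "plan": [
    [[0.0005, 0, 0], [0, 0, 0], 0.4],
    [[0.001, 0, 0], [0, 0, 0], 0.4],
    [[0.0014, 0, 0], [0, 0, 0], 0.4],
    [[0.0014, 0, 0], [0, 0, 0], 0.4]
  ]
}}

```text
clock: 17.63
tool_pos: [0.5375, 0.1294, 0.1039]
orientation: [-150.7, 89.9, 29.4]
force: [-3.3, -1.7, 11.6]
opening: 0.0415
```

Run:
```python
from h import *
print(ctrl.get_obs()["force"])
a=ctrl.snapshot("side")
cv2.imwrite("pics/s5.png",cv2.resize(a[120:190,240:320],None,fx=8,fy=8,interpolation=2))
```

```text
[-3.31293328 -1.65815934 11.60623318]
```

View pics/s5.png

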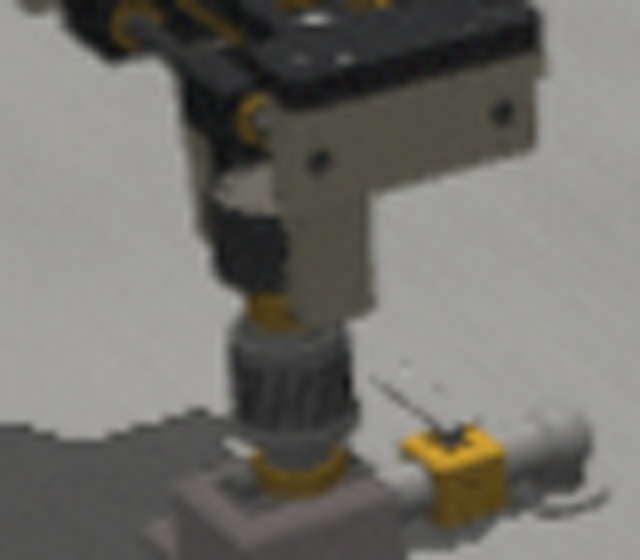

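The sleeve has sprung forward: the barrel shows below the flange at (290, 455), and the hexagon sits on the mouth. I'll relax the push, open and back off.

Request:
{"api": "drive_tool", "payload": {
  "plan": [
    [[-0.0012, 0, 0.0003], [0, 0, 0], 0.4],
    [[-0.0012, 0, 0.0003], [0, 0, 0], 0.5],
    [[-0.0012, 0, 0.0003], [0, 0, 0], 0.7],
    [[-0.0012, 0, 0.0003], [0, 0, 0], 1],
    [[-0.0012, 0, 0.0003], [0, 0, 0], 1],
    [[-0.0012, 0, 0.0003], [0, 0, 0], 1],
    [[-0.0012, 0, 0.0003], [0, 0, 0], 1],
    [[-0.0012, 0, 0.0003], [0, 0, 0], 1],
    [[-0.03, 0, 0], [0, 0, 0], 1],
    [[-0.06, 0, 0], [0, 0, 0], 1],
    [[-0.1, 0, 0], [0, 0, 0], 1],
    [[-0.13, 0, 0], [0, 0, 0], 1],
    [[-0.13, -0.04, 0], [0, 0, 0], 1],
    [[-0.13, -0.08, 0], [0, 0, 0], 1],
    [[-0.13, -0.12, 0], [0, 0, 0], 1],
    [[-0.13, -0.16, 0], [0, 0, 0], 1],
    [[-0.13, -0.18, 0], [0, 0, 0], 1],
    [[-0.13, -0.18, 0], [0, 0, 0], 1],
    [[-0.13, -0.18, 0], [0, 0, 0], 1]
  ]
}}

```text
clock: 19.27
tool_pos: [0.5365, 0.3103, 0.2332]
orientation: [85.8, 90.0, -93.9]
force: [0.1, 0.1, -0.2]
opening: 0.0879
```

Run:
```python
from h import *
o=ctrl.get_obs();print(o["tool_pos"],o["force"],o["opening"])
a=ctrl.snapshot("side")
print((proj("side",(.537,.1294,.096))-(230,100))*5,(proj("side",(.537,.1294,.138))-(230,100))*5)
cv2.imwrite("pics/s6.png",cv2.resize(a[100:220,230:360],None,fx=5,fy=5,interpolation=2))
```

```text
[0.53645845 0.31030399 0.23321699] [ 0.05658778  0.11416299 -0.24239707] 0.0878773735148286
[228.2750635  292.09085636] [221.28767035 211.30389565]
```

View pics/s6.png

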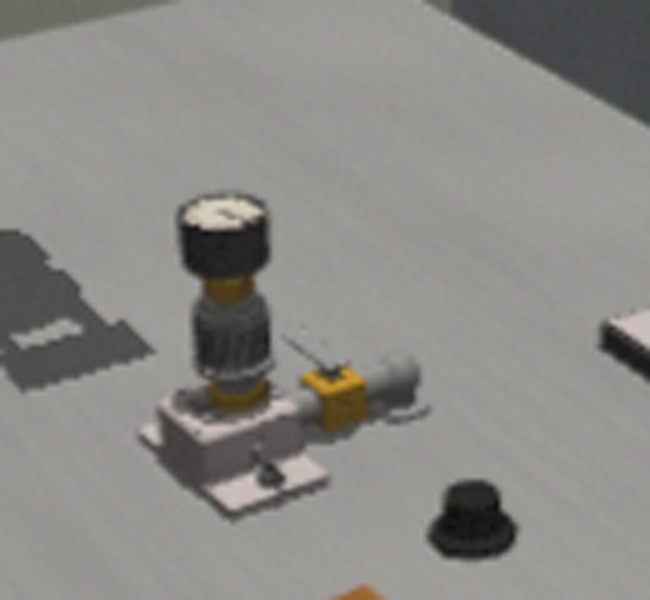

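The gauge stands upright in the coupler with its dial at (223, 212), against a projected (221, 211). The sleeve is forward and the arm is clear, so I'm handing in.

```bash
python3 -c "
from plant import ctrl
print(ctrl.close_job())"
```

```text
the job is handed in; nothing more can be done
None
```

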